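# Take up the free play of a sampler carousel coupling

### The job

The coupling between the sampler's crank and its blue carousel is worn. Rock the crank by its black peg gently to firm resistance, first towards the red pointer and then the other way, to feel how much free play there is; then press the brass bushing down just far enough that about 5 degrees of play (3 to 7) is left. Check it by rocking the crank to the pointer end and back once more, and leave it at rest at the end away from the pointer with the pointer standing in the green zone; do not drag the carousel round, and leave the bottle, jar and vial rack alone.

Things in the scene. Friction and masses are not known exactly. Their poses are not given: they have to be found in the camera images.
- sampler: Fixed grey sampler base, 250 x 240 x 66 mm. Origin: centre of its underside, on the bench. All turning parts share the upright axis through this origin. Its -x side has the white panel; its z is up.
- carousel: Blue drum with cups inside, 236 mm across, 72 to 112 mm above the bench; aluminium hub 48 mm across up to 142 mm. Origin on the axis, 72 mm up. It turns stiffly: about 1.0 N m (10 N at the crank peg) drags it round, which must not happen: at most about 7 degrees in all.
- carousel_mark (a point): White dash on top of the carousel, 106 mm from the axis; shows whether the carousel turns.
- crank: Aluminium crank arm 18 mm wide, 127 to 137 mm above the bench; origin on the axis, arm along its own -x. 0.6 N at the peg moves it in its free play; at each hidden end (within 13 degrees of the sampler's -x) resistance jumps: 3 to 6 N at the peg is firm contact, under 2 N too little. Play at first 15 to 25 degrees. The ends give about 1 degree under 5 N. On its white scale, green is 3 to 7 degrees of play.
- crank_peg (a point): Top centre of the black upright peg on the crank: 17 mm diameter, 100 mm from the axis, from 137 to 192 mm above the bench; 50 mm of it are free to push from either side.
- pointer: Thin red pointer on the same axis, 118 to 122 mm above the bench, under the crank. The crank pushes it ahead counter-clockwise (from above) and leaves it behind going clockwise, so it marks the counter-clockwise end. While pushed, its x is parallel to the crank's x; later the angle between the x axes is the play. The red bar lies 0.20 rad counter-clockwise of its own -x.
- pointer_tip (a point): Tip of the red pointer, 118 mm from the axis.
- bushing_top (a point): Centre of the flat top of the brass bushing on the axis, in the carousel's hub: flange 38 mm across, 7 mm thick, top 185 mm above the bench at first. Slides straight down up to 36 mm (flange on the hub), takes about 14 N or a little more, stays where left. Each mm pressed in brings the clockwise end of the play 0.012 rad (0.69 degree) nearer the pointer end; pulling it up undoes that.
- reagent: Amber bottle, 52 mm diameter, 100 mm tall, standing on the bench beside the sampler; leave alone. Origin: centre of its underside.
- vial_rack: Blue vial rack 110 x 50 mm, 63 mm tall, beside the sampler; leave alone. Origin: centre of its underside.
- standard_jar: White jar, 54 mm diameter, 60 mm tall, beside the sampler; leave alone. Origin: centre of its underside.

How it is judged:
By the outcome, as a careful person would: the job done as asked, in the order asked, and still so for the second after the job is handed in, with the robot touching nothing.
It also fails if it takes over 69 s, if anything falls off the work surface, if the arm or the gripper's body presses on something with over 40 N, if the wrist force passes 120 N, or if a joint passes its speed limit or range.

### The arm

A 6-joint arm with a two-finger parallel gripper is mounted at the origin on the work surface. World frame = base frame: x ahead of the robot, y to its left, z up, the work surface at z = 0. Lengths are in mm, angles in degrees, forces in N, time in s.
With the tool pointing down it reaches from about 350 to 850 mm from the base axis. Payload 8.1 kg.
Tool frame: the origin (TCP) lies midway between the tips of the shut fingers; the grasp point (between the pads) lies 19 mm behind it; z points along the fingers, y is the line along which they close (so a half turn about z gives the same grasp; the last joint's range is limited). The gripper opens to 85 mm and grips with 20 to 120 N. Pads are 22 mm wide; open, the fingers measure 114 mm over their backs; the gripper's body (76 mm by 85 mm) begins 54 mm behind the grasp point. The pads swing forward as they close: fully open they stand 13 mm farther back than shut.
Start: joints at [68.388, 7.471, 85.268, -0, 87.261, -4.893], TCP at [172.584, 574.648, 231.292] pointing down, gripper open.
Joint ranges: [-169.43, 169.43], [-51.17, 129.36], [1.28, 143.12], [-76.62, 256.62], [0, 156.53], [-152.29, 152.29]. Speed limits (degrees/s): [136.94, 136.94, 159.86, 180, 180, 180].

### API

Orientations are given as [roll, pitch, yaw] about the fixed x, y, z axes, in that order (R = Rz(yaw) Ry(pitch) Rx(roll)).
In Python, from bench import r gives the robot as it stands. The module is installed in compiled form; this text tells all that it offers.
- The arm moves only by the tool jog_arm, never from a script. Its argument "rows" is a list of rows, each a list of 2 entries, a list of its own where there are three numbers: the shift along the tool's x, y, z in mm, then the turn, a rotation vector about the tool's x, y, z in rad. A call has 1 to 10 rows; each row is the pose to reach, as a shift and turn from the pose commanded when the call began, along the tool's axes at that moment; what a row does not reach only later rows make up. A row lasts 1/10 s, in which the tool goes at most 50 mm and 8.59 degrees, less where a joint would pass 70% of its speed; a pose out of reach is approached as far as the arm can. A call with a gripper value outside its range is refused whole. "grip" is the finger opening in mm, from 0 to 85.4, set as the call begins (left out, the last holds). The fingers move at their own pace and stop on an object; "force" is the grip in N (left out, the last holds). Time passes only in rows, so rows that repeat a pose let the fingers close. It gives the time, the measured TCP pose, the force, the opening and the grip force at its end, in the units of the state.
- r.sense(): the state, without advancing time (a new reading comes with each control period).
- r.snapshot(name): name is "scene" or "top"; returns (picture, depth): 480x640x3 uint8, blue, green, red; 480x640 float32, mm along the optical axis (not along the pixel's ray), 0 where there is no reading.
- r.camera_params(name): a dict with "fx", "fy", "cx", "cy" (pixels), "pose" (4x4, takes a point from camera to world coordinates). Camera axes: x right, y down, z forward; pixel columns grow to the right and rows downward; lengths in mm; the calibration is good to about 2 mm. A picture is of the moment at which its call begins. camera_params takes no time and is no camera call.
- r.hand_in(): hands the job in; it is judged then, once.
The state is a dict: "time": time; "joint_pos": joint angles; "qd": joint speeds; "joint_efforts": joint torques, N m; "tool_pos": TCP position; "tcp_rot": TCP orientation; "ft_force": force on the tool from outside, world axes, zero at the start; "wrist_torque": the same for the moment, N m; "finger_gap": finger opening in mm; "grip_force": force on a finger pad.
Only numpy, scipy, OpenCV 4.12 (cv2) and the standard library are available. Lean on these libraries where they do the work, as an engineer would, in place of code of your own. Each camera call takes 0.05 s, during which the arm holds its last target. There are 200 camera calls.

## Working session

There is one attempt and no reset: what is moved stays moved. The work goes in short steps, Python scripts to look and compute and a tool call to move; the robot and the scene stay as the last step left them, time stands still between calls to the robot, and variables do not carry over. Pictures are saved under pics/ and viewed, at most 10 in all, crops included, and the job is handed in when it is done.

Besides the shell and the picture viewer there is one more tool, called after ">>>" in YAML: its name, and indented under it one key for each argument. jog_arm: Moves the arm, as the interface text tells. Its arguments: {"type":"object","properties":{"rows":{"type":"array"},"grip":{"type":"number"},"force":{"type":"number"}},"required":["rows"]}

```bash
mkdir -p pics
python3 - <<'E'
from bench import r
import cv2,numpy as np
for n in("scene","top"):
    p,d=r.snapshot(n); cv2.imwrite(f"pics/{n}0.png",p); np.save(f"pics/{n}0.npy",d)
    c=r.camera_params(n); print(n,c)
print(r.sense())
E
```

```text
scene {'fx': 539.901846790616, 'fy': 539.901846790616, 'cx': 332.8514522465838, 'cy': 249.2579253223165, 'pose': array([[ 6.11166157e-01,  4.51999052e-01, -6.49748248e-01,
         1.18842345e+03],
       [ 7.91415599e-01, -3.36825330e-01,  5.10107878e-01,
        -4.11123377e+02],
       [ 1.17166091e-02, -8.25981570e-01, -5.63575342e-01,
         6.56295960e+02],
       [ 0.00000000e+00,  0.00000000e+00,  0.00000000e+00,
         1.00000000e+00]])}
top {'fx': 538.2190384191617, 'fy': 538.2190384191617, 'cx': 328.8848980078659, 'cy': 242.21285300823848, 'pose': array([[ 1.07681829e-02, -9.85130488e-01,  1.71470023e-01,
         4.03363633e+02],
       [-9.99889970e-01, -8.85847141e-03,  1.18985686e-02,
         2.54749680e+01],
       [-1.02026804e-02, -1.71579282e-01, -9.85117483e-01,
         1.22285552e+03],
       [ 0.00000000e+00,  0.00000000e+00,  0.00000000e+00,
         1.00000000e+00]])}
{'time': 0.1, 'joint_pos': array([ 6.83884565e+01,  7.51076692e+00,  8.53246411e+01, -5.61444892e-04,
        8.72613657e+01, -4.89432775e+00]), 'qd': array([ 0.02200438, -0.11352353, -0.0674844 ,  0.04110256,  0.01575921,
       -0.18045783]), 'joint_efforts': array([ 1.08056352e-03, -5.70958006e+01, -5.01940298e+01, -2.43774530e-04,
        8.21142050e-03, -1.94822377e-05]), 'tool_pos': array([172.39714412, 574.17223995, 230.33412947]), 'tcp_rot': array([-1.79903531e+02, -7.69784978e-03,  1.63282805e+02]), 'ft_force': array([ 0.06982982,  0.04610016, -0.00082641]), 'wrist_torque': array([-0.05294275,  0.02445341, -0.04534933]), 'grip_force': 0.0, 'finger_gap': 85.05060687149323}
```

View pics/top0.png

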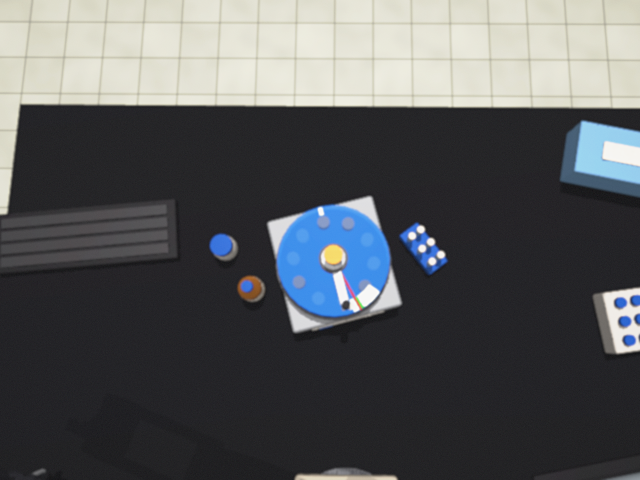

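View pics/scene0.png

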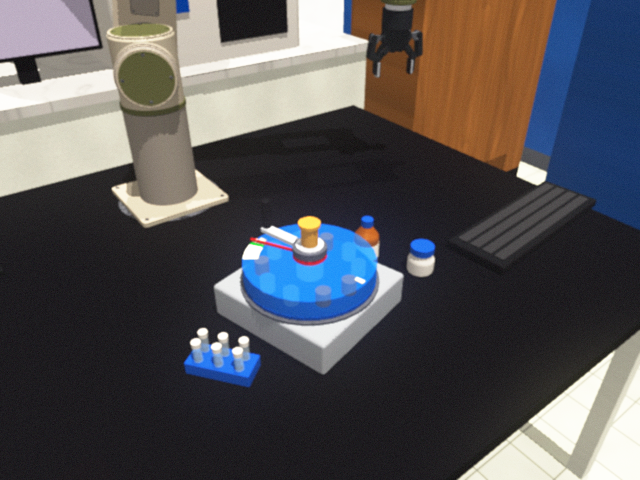

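The top view shows the sampler, with the bushing near (333,257), peg near (346,304), red pointer near (352,295) and dash near (321,211). In the scene view the bushing is near (309,225) and the peg near (265,212). I'll measure these next.

```bash
cat > h.py <<'E'
import cv2,numpy as np
from bench import r
def ray(n,u,v,z):
    c=r.camera_params(n);P=c["pose"]
    d=P[:3,:3]@np.array([(u-c["cx"])/c["fx"],(v-c["cy"])/c["fy"],1]);o=P[:3,3]
    return o+d*(z-o[2])/d[2]
def proj(n,p):
    c=r.camera_params(n);P=c["pose"];q=P[:3,:3].T@(np.array(p)-P[:3,3])
    return np.array([c["fx"]*q[0]/q[2]+c["cx"],c["fy"]*q[1]/q[2]+c["cy"]])
def blobs(img,lo,hi,roi,amin=4):
    x0,y0,x1,y1=roi;h=cv2.cvtColor(img,cv2.COLOR_BGR2HSV)[y0:y1,x0:x1]
    m=cv2.inRange(h,np.array(lo),np.array(hi))
    n,l,s,c=cv2.connectedComponentsWithStats(m)
    return m,[(int(s[i,4]),(c[i]+[x0,y0]).round(2),s[i,:4]+[x0,y0,0,0]) for i in range(1,n) if s[i,4]>=amin]
E
python3 - <<'E'
from h import *
t=cv2.imread("pics/top0.png");s=cv2.imread("pics/scene0.png")
R=(265,190,405,335)
for nm,lo,hi in(("brass",(15,110,120),(32,255,255)),("red",(170,100,90),(180,255,255)),("red2",(0,100,90),(8,255,255)),("green",(40,80,80),(80,255,255)),("white",(0,0,225),(180,40,255)),("blue",(98,150,100),(118,255,255)),("black",(0,0,0),(180,255,60))):
    print(nm,blobs(t,lo,hi,R,6)[1])
m,b=blobs(s,(15,110,120),(32,255,255),(290,210,330,250),6);print("scene brass",b)
a=cv2.resize(t[195:335,265:405],(560,560),interpolation=cv2.INTER_CUBIC);c=cv2.resize(s[190:290,230:330],(560,560),interpolation=cv2.INTER_CUBIC)
cv2.imwrite("pics/c1.png",cv2.resize(np.hstack([a,c]),(800,400)))
d=np.load("pics/top0.npy")
cv2.imwrite("pics/c1top.png",a)
E
```

```text
brass [(272, array([332.87, 254.14]), array([325, 245,  17,  20])), (6, array([358.5, 303.5]), array([357, 301,   4,   6]))]
red []
red2 [(6, array([358.5, 305.5]), array([357, 303,   4,   6]))]
green [(19, array([359.32, 302.37]), array([356, 297,   8,  11]))]
white [(78, array([363.  , 202.72]), array([352, 199,  19,   8])), (15, array([347.6, 205.4]), array([343, 204,   9,   4])), (35, array([320.46, 211.09]), array([318, 207,   6,   9])), (27, array([366.78, 213.04]), array([358, 210,  16,   9])), (7, array([374.43, 220.86]), array([373, 219,   4,   5])), (28, array([322.82, 257.71]), array([322, 251,   3,  13])), (23, array([343.09, 257.43]), array([342, 252,   3,  11])), (263, array([340.27, 286.62]), array([333, 272,  15,  32])), (264, array([367.65, 294.87]), array([357, 285,  22,  21])), (80, array([353.44, 305.25]), array([350, 299,   9,  13]))]
blue [(7464, array([330.89, 258.21]), array([277, 204, 113, 113])), (43, array([402.37, 236.19]), array([399, 231,   6,  12])), (12, array([349.17, 294.67]), array([348, 291,   4,   7]))]
black [(6859, array([336.17, 257.89]), array([265, 190, 140, 145]))]
scene brass [(512, array([309.09, 229.93]), array([298, 216,  23,  32]))]
```

View pics/c1.png

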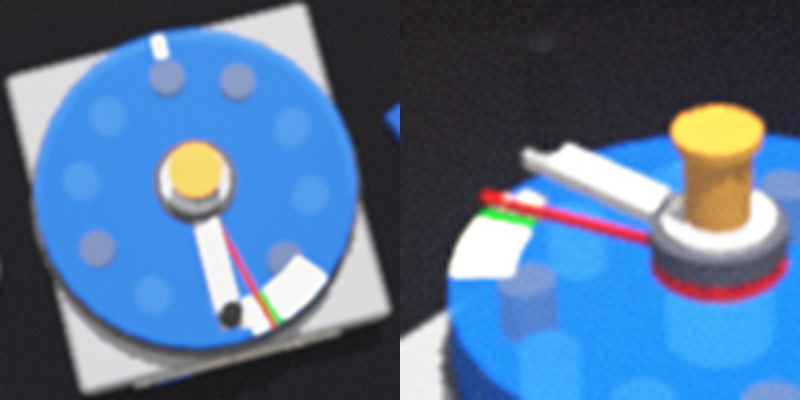

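The crops show the peg top at about (346.2,304.2), the pointer from (343.8,276.2) to its tip at (361.6,309.1), the bushing disc at (332.9,254) and the dash at (320.5,211).

Run:
```python
from h import *
ax=ray("top",332.9,254.0,185);print("bush",ax, "bush scene",ray("scene",309.3,222.8,185))
t=cv2.imread("pics/top0.png")
m,_=blobs(t,(98,150,100),(118,255,255),(265,190,398,335))
c=max(cv2.findContours(m,0,1)[0],key=cv2.contourArea);e=cv2.minEnclosingCircle(c);print("drum",e,ray("top",*(np.array(e[0])+[265,190]),112))
g=cv2.cvtColor(t,cv2.COLOR_BGR2GRAY)
for n,u,v,z,R in(("peg",346.2,304.2,192,100),("tip",361.6,309.1,120,118),("ptrin",343.8,276.2,120,0),("dash",320.5,211,112,106)):
    p=ray("top",u,v,z);q=p-ax;print(n,p.round(1),np.hypot(*q[:2]).round(1),R,"az",np.degrees(np.arctan2(q[1],q[0])).round(2))
p=ray("scene",265,199,192);print("peg scene",p)
for n,uv in (("rack",(424,248)),("jar",(223,246)),("bottle",(250,287))):print(n,ray("top",*uv,60).round())
# grey corners of base
m=cv2.inRange(cv2.cvtColor(t,cv2.COLOR_BGR2HSV),(0,0,120),(180,50,255));m[:190]=0;m[335:]=0;m[:,:262]=0;m[:,403:]=0
m[cv2.circle(m*0,(333,261),48,255,-1)>0]=0
h=cv2.convexHull(np.vstack(cv2.findContours(m,0,1)[0]));b=cv2.minAreaRect(h);print(b,[ray("top",*q,66).round() for q in cv2.boxPoints(b)])
```

```text
bush [560.75575193  29.93031511 185.        ] bush scene [559.65703297  31.80346399 185.        ]
drum ((68.37956237792969, 70.17871856689453), 56.69036102294922) [558.82273344  29.12142662 112.        ]
peg [463.2   3.6 192. ] 101.0 100 az -164.92
tip [457.8 -29.3 120. ] 118.8 118 az -150.11
ptrin [524.6   7.4 120. ] 42.6 0 az -147.98
dash [663.6  57.4 112. ] 106.5 106 az 14.93
peg scene [457.36676548   9.27132868 192.        ]
rack [ 595. -168.   60.]
jar [595. 272.  60.]
bottle [506. 209.  60.]
((323.11480712890625, 266.9150695800781), (117.6875, 131.71401977539062), 74.53878784179688) [array([635., 226.,  66.]), array([717., -52.,  66.]), array([ 468., -119.,   66.]), array([391., 151.,  66.])]
```

>>> jog_arm:
  rows:
    - [[-442.5,-462.4,0],[0,0,-0.553]]
    - [[-442.5,-462.4,0],[0,0,-0.553]]
    - [[-442.5,-462.4,0],[0,0,-0.553]]
    - [[-442.5,-462.4,0],[0,0,-0.553]]
    - [[-442.5,-462.4,0],[0,0,-0.553]]
    - [[-442.5,-462.4,0],[0,0,-0.553]]
    - [[-442.5,-462.4,0],[0,0,-0.553]]
    - [[-442.5,-462.4,0],[0,0,-0.553]]
    - [[-442.5,-462.4,0],[0,0,-0.553]]
    - [[-442.5,-462.4,0],[0,0,-0.553]]
  grip: 36

```text
time: 1.1
tool_pos: [398.4, 130.7, 231.2]
tcp_rot: [180.0, 0.0, -165.0]
ft_force: [0.3, 0.1, 0.4]
finger_gap: 36.3
grip_force: 0.0
```

>>> jog_arm:
  rows:
    - [[-29,-137,0],[0,0,0]]
    - [[-29,-137,0],[0,0,0]]
    - [[-29,-137,0],[0,0,0]]
    - [[-29,-137,0],[0,0,0]]
    - [[-29,-137,0],[0,0,0]]

```text
time: 1.6
tool_pos: [461.2, 7.0, 230.7]
tcp_rot: [180.0, -0.1, -165.2]
ft_force: [-0.3, -0.4, -0.2]
finger_gap: 36.2
grip_force: 0.0
```

Run:
```python
from h import *
s=r.sense();print(s["tool_pos"],s["ft_force"])
im,d=r.snapshot("scene");u=proj("scene",[463.4,4.4,192]).astype(int);print(u)
x,y=u[0]-60,u[1]-110
cv2.imwrite("pics/s1.png",cv2.resize(im[y:y+150,x:x+150],(600,600),interpolation=cv2.INTER_CUBIC));print(x,y)
```

```text
[461.2181813    7.02772561 230.72264577] [-0.2964317  -0.36444562 -0.16412421]
[264 201]
204 91
```

View pics/s1.png

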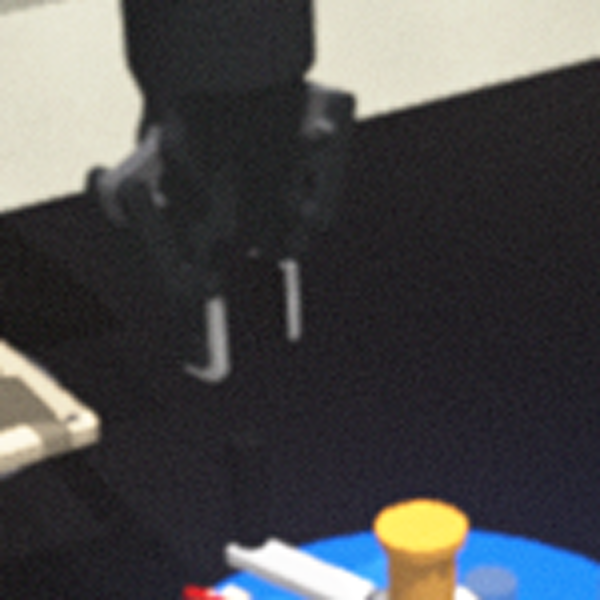

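The open fingers straddle the black peg: its top is at crop (250,437), with the finger tips at (218,375) and (293,335). I'll descend.

>>> jog_arm:
  rows:
    - [[0,0,30],[0,0,0]]
    - [[0,0,50],[0,0,0]]
    - [[0,0,65],[0,0,0]]
    - [[0,0,80],[0,0,0]]
    - [[0,0,80],[0,0,0]]
    - [[0,0,80],[0,0,0]]

```text
time: 2.25
tool_pos: [461.5, 8.1, 151.6]
tcp_rot: [180.0, 0.0, -165.0]
ft_force: [-0.7, 0.0, 0.4]
finger_gap: 36.1
grip_force: 0.0
```

>>> jog_arm:
  rows:
    - [[0,-5,0],[0,0,0]]
    - [[0,-10,0],[0,0,0]]
    - [[0,-13,0],[0,0,0]]
    - [[0,-15,0],[0,0,0]]
    - [[0,-15,0],[0,0,0]]

```text
time: 2.75
tool_pos: [465.5, -7.2, 151.5]
tcp_rot: [-180.0, 0.0, -165.1]
ft_force: [0.3, -0.4, -0.1]
finger_gap: 35.8
grip_force: 0.0
```

>>> jog_arm:
  rows:
    - [[0,-1,0],[0,0,0]]
    - [[0,-2,0],[0,0,0]]
    - [[0,-2,0],[0,0,0]]

```text
time: 3.05
tool_pos: [465.8, -8.7, 151.3]
tcp_rot: [180.0, -0.0, -165.0]
ft_force: [0.0, -0.2, 0.6]
finger_gap: 36.0
grip_force: 0.0
```

>>> jog_arm:
  rows:
    - [[0,-1,0],[0,0,0]]
    - [[0,-2,0],[0,0,0]]
    - [[0,-2,0],[0,0,0]]

```text
time: 3.35
tool_pos: [466.3, -10.7, 151.2]
tcp_rot: [-180.0, -0.0, -165.0]
ft_force: [0.1, -0.1, -0.6]
finger_gap: 36.1
grip_force: 0.1
```

Run:
```python
from h import *
print(r.sense()["ft_force"],r.sense()["tool_pos"])
im,d=r.snapshot("scene")
x,y=204,151
cv2.imwrite("pics/s2.png",cv2.resize(im[y:y+130,x:x+130],(600,600),interpolation=cv2.INTER_CUBIC))
```

```text
[ 0.08336401 -0.05171724 -0.63686865] [466.31914354 -10.65637873 151.24732693]
```

View pics/s2.png

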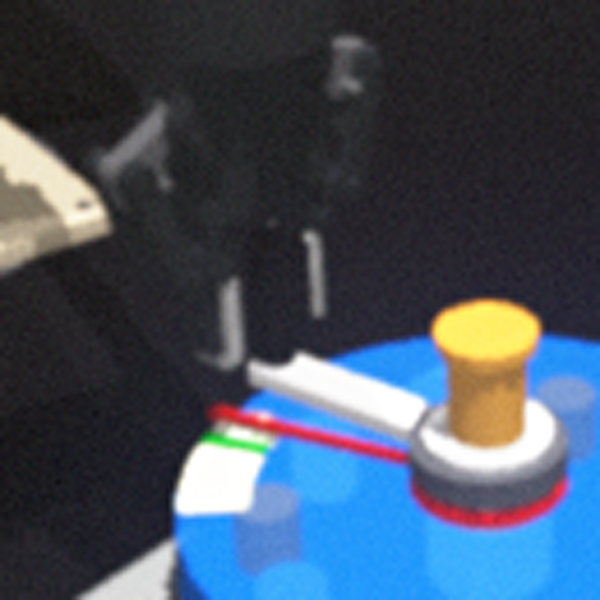

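The peg at crop (275,250–355) sits between the fingers, still just short of the right-hand (clockwise) pad at x≈312.

>>> jog_arm:
  rows:
    - [[0,-1.5,0],[0,0,0]]
    - [[0,-3,0],[0,0,0]]
    - [[0,-3,0],[0,0,0]]

```text
time: 3.7
tool_pos: [467.2, -13.7, 151.3]
tcp_rot: [-180.0, -0.0, -165.0]
ft_force: [-0.6, -0.1, -0.1]
finger_gap: 36.1
grip_force: 0.0
```

>>> jog_arm:
  rows:
    - [[0,-1,0],[0,0,0]]
    - [[0,-2,0],[0,0,0]]
    - [[0,-2,0],[0,0,0]]

```text
time: 4.0
tool_pos: [467.7, -15.6, 151.3]
tcp_rot: [-180.0, 0.0, -165.0]
ft_force: [-0.0, -0.8, -0.0]
finger_gap: 36.0
grip_force: 0.0
```

>>> jog_arm:
  rows:
    - [[0,-1,0],[0,0,0]]
    - [[0,-2,0],[0,0,0]]
    - [[0,-2,0],[0,0,0]]

```text
time: 4.3
tool_pos: [468.3, -17.5, 151.4]
tcp_rot: [-180.0, 0.0, -165.0]
ft_force: [-0.4, -0.4, -0.1]
finger_gap: 35.6
grip_force: 0.0
```

Run:
```python
from h import *
im,d=r.snapshot("scene")
a=im[151:281,204:334];im,d=r.snapshot("top");x,y=305,230
b=im[y:y+110,x:x+110]
f=lambda q:cv2.resize(q,(400,400),interpolation=cv2.INTER_CUBIC)
cv2.imwrite("pics/s3.png",cv2.convertScaleAbs(np.hstack([f(a),f(b)]),alpha=1.6))
```

```text
(no output)
```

View pics/s3.png

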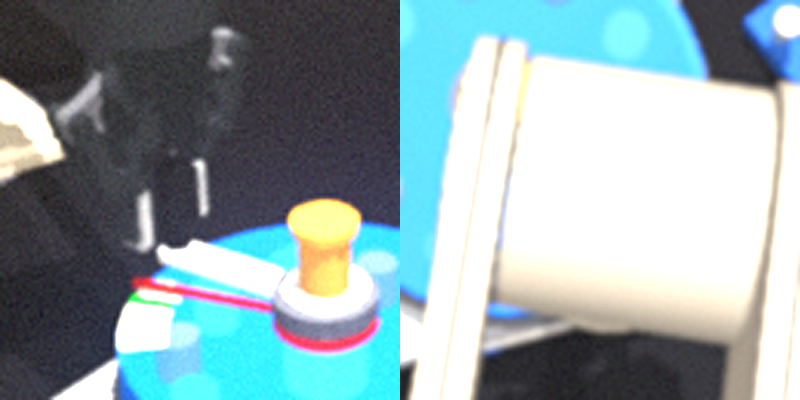

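The crank's left end has moved from about (167,245) to (160,250), so the pad is touching and the crank is turning. The top view is blocked by the arm.

>>> jog_arm:
  rows:
    - [[0,-1,0],[0,0,0]]
    - [[0,-1.7,0],[0,0,0]]
    - [[0,-1.7,0],[0,0,0]]

```text
time: 4.7
tool_pos: [468.7, -19.1, 151.3]
tcp_rot: [-180.0, 0.0, -165.0]
ft_force: [-0.7, 0.2, -0.6]
finger_gap: 36.1
grip_force: 0.1
```

>>> jog_arm:
  rows:
    - [[0,-1,0],[0,0,0]]
    - [[0,-1.7,0],[0,0,0]]
    - [[0,-1.7,0],[0,0,0]]

```text
time: 5.0
tool_pos: [469.1, -20.7, 151.3]
tcp_rot: [-180.0, -0.0, -165.0]
ft_force: [0.8, 0.1, 0.4]
finger_gap: 36.1
grip_force: 0.1
```

>>> jog_arm:
  rows:
    - [[0,-1,0],[0,0,0]]
    - [[0,-1.7,0],[0,0,0]]
    - [[0,-1.7,0],[0,0,0]]

```text
time: 5.3
tool_pos: [469.5, -22.4, 151.3]
tcp_rot: [-180.0, -0.0, -165.0]
ft_force: [-0.3, 0.1, -0.0]
finger_gap: 36.1
grip_force: 0.1
```

>>> jog_arm:
  rows:
    - [[0,-1,0],[0,0,0]]
    - [[0,-1.7,0],[0,0,0]]
    - [[0,-1.7,0],[0,0,0]]

```text
time: 5.6
tool_pos: [470.0, -23.9, 151.3]
tcp_rot: [180.0, 0.0, -165.0]
ft_force: [0.9, 0.8, 0.1]
finger_gap: 36.0
grip_force: 0.5
```

```bash
cat >> h.py <<'E'
AX=np.array([559.8,30.2])
def pointer(im,name="scene"):
    "azimuth of red bar from a line fit of its pixels cast on z=120 (radius 50..112)"
    h=cv2.cvtColor(im,cv2.COLOR_BGR2HSV);m=cv2.inRange(h,(0,110,100),(6,255,255))|cv2.inRange(h,(168,110,100),(180,255,255))
    v,u=np.nonzero(m);p=np.array([ray(name,a,b,120)[:2] for a,b in zip(u,v) if 200<a<420 and 180<b<330])-AX
    rr=np.hypot(*p.T);az=np.degrees(np.arctan2(p[:,1],p[:,0]));k=(rr>50)&(rr<122)&(np.abs(az+150)<25)
    return np.median(az[k]).round(2),int(k.sum())
def crank(im):
    "azimuth of crank centre line from white top face, z=137"
    h=cv2.cvtColor(im,cv2.COLOR_BGR2HSV);m=cv2.inRange(h,(0,0,215),(180,45,255))
    v,u=np.nonzero(m);p=np.array([ray("scene",a,b,137)[:2] for a,b in zip(u,v) if 200<a<320 and 180<b<260])-AX
    rr=np.hypot(*p.T);az=np.degrees(np.arctan2(p[:,1],p[:,0]));k=(rr>45)&(rr<85)&(np.abs(az+165)<22)
    return np.median(az[k]).round(2),int(k.sum())
E
python3 - <<'E'
from h import *
for f in("pics/scene0.png",):
    im=cv2.imread(f);print(pointer(im),crank(im))
im,_=r.snapshot("scene");print(pointer(im),crank(im));cv2.imwrite("pics/s4.png",im)
print(pointer(cv2.imread("pics/top0.png"),"top"))
E
```

```text
(np.float64(-153.31), 76) (np.float64(-166.52), 144)
(np.float64(-143.61), 79) (np.float64(-154.41), 145)
(np.float64(-150.61), 23)
```

>>> jog_arm:
  rows:
    - [[0,-0.6,0],[0,0,0]]
    - [[0,-1.2,0],[0,0,0]]
    - [[0,-1.2,0],[0,0,0]]

```text
time: 5.95
tool_pos: [470.2, -24.6, 151.3]
tcp_rot: [179.9, 0.0, -165.0]
ft_force: [-0.7, 4.6, 0.2]
finger_gap: 36.2
grip_force: 2.4
```

Firm contact at 4.6 N. I'll record the angles, then go clockwise.

Run:
```python
from h import *
print(r.sense()["ft_force"])
im,_=r.snapshot("scene");print(pointer(im),crank(im),r.sense()["ft_force"])
```

```text
[-0.70777577  4.62112568  0.17043103]
(np.float64(-143.27), 82) (np.float64(-153.99), 148) [0.16549431 4.03582989 0.58332283]
```

>>> jog_arm:
  rows:
    - [[0,5,0],[0,0,0]]
    - [[0,11,0],[0,0,0]]
    - [[0,17,0],[0,0,0]]
    - [[0,19,0],[0,0,0]]
    - [[0,21,0],[0,0,0]]
    - [[0,24,0],[0,0,0]]
    - [[0,28,0],[0,0,0]]
    - [[0,32,0],[0,0,0]]
    - [[0,36,0],[0,0,0]]
    - [[0,39,0],[0,0,0]]

```text
time: 7.0
tool_pos: [460.1, 13.0, 151.3]
tcp_rot: [180.0, 0.0, -165.0]
ft_force: [0.1, -0.9, 0.3]
finger_gap: 35.9
grip_force: 0.5
```

Run:
```python
from h import *
im,_=r.snapshot("scene");print(pointer(im),crank(im),r.sense()["ft_force"])
```

```text
(np.float64(-143.11), 76) (np.float64(-164.9), 138) [-0.3212627  -0.2992108  -0.14411598]
```

>>> jog_arm:
  rows:
    - [[0,2,0],[0,0,0]]
    - [[0,4,0],[0,0,0]]
    - [[0,5.5,0],[0,0,0]]
    - [[0,5.5,0],[0,0,0]]

```text
time: 7.45
tool_pos: [458.8, 18.2, 151.3]
tcp_rot: [180.0, 0.0, -165.0]
ft_force: [0.6, -0.3, -0.3]
finger_gap: 35.7
grip_force: 0.0
```

>>> jog_arm:
  rows:
    - [[0,1,0],[0,0,0]]
    - [[0,1.8,0],[0,0,0]]
    - [[0,1.8,0],[0,0,0]]

```text
time: 7.75
tool_pos: [458.3, 19.7, 151.3]
tcp_rot: [180.0, 0.0, -165.0]
ft_force: [-0.2, -1.1, 0.1]
finger_gap: 35.8
grip_force: 0.0
```

>>> jog_arm:
  rows:
    - [[0,1,0],[0,0,0]]
    - [[0,1.7,0],[0,0,0]]
    - [[0,1.7,0],[0,0,0]]

```text
time: 8.05
tool_pos: [457.8, 21.4, 151.3]
tcp_rot: [180.0, -0.0, -165.0]
ft_force: [0.6, 0.3, -0.7]
finger_gap: 36.4
grip_force: 0.0
```

>>> jog_arm:
  rows:
    - [[0,1,0],[0,0,0]]
    - [[0,1.7,0],[0,0,0]]
    - [[0,1.7,0],[0,0,0]]

```text
time: 8.35
tool_pos: [457.4, 23.1, 151.3]
tcp_rot: [180.0, 0.0, -165.0]
ft_force: [0.5, 0.5, -0.1]
finger_gap: 36.3
grip_force: 0.0
```

>>> jog_arm:
  rows:
    - [[0,1,0],[0,0,0]]
    - [[0,1.7,0],[0,0,0]]
    - [[0,1.7,0],[0,0,0]]

```text
time: 8.65
tool_pos: [457.0, 24.7, 151.3]
tcp_rot: [180.0, 0.0, -165.0]
ft_force: [-0.3, -0.2, -0.3]
finger_gap: 36.3
grip_force: 0.0
```

Run:
```python
from h import *
im,_=r.snapshot("scene");print(pointer(im),crank(im),r.sense()["ft_force"])
```

```text
(np.float64(-143.17), 79) (np.float64(-170.29), 143) [ 0.28564141 -0.07068722 -0.34514568]
```

>>> jog_arm:
  rows:
    - [[0,1,0],[0,0,0]]
    - [[0,1.7,0],[0,0,0]]
    - [[0,1.7,0],[0,0,0]]

```text
time: 9.0
tool_pos: [456.5, 26.4, 151.3]
tcp_rot: [180.0, 0.0, -165.0]
ft_force: [0.2, -0.7, 0.2]
finger_gap: 35.7
grip_force: 0.0
```

>>> jog_arm:
  rows:
    - [[0,1,0],[0,0,0]]
    - [[0,1.7,0],[0,0,0]]
    - [[0,1.7,0],[0,0,0]]

```text
time: 9.3
tool_pos: [456.1, 28.0, 151.4]
tcp_rot: [180.0, 0.0, -165.0]
ft_force: [-0.9, -0.3, 0.0]
finger_gap: 36.2
grip_force: 0.0
```

>>> jog_arm:
  rows:
    - [[0,1,0],[0,0,0]]
    - [[0,1.7,0],[0,0,0]]
    - [[0,1.7,0],[0,0,0]]

```text
time: 9.6
tool_pos: [455.6, 29.6, 151.3]
tcp_rot: [180.0, -0.0, -165.0]
ft_force: [0.2, -0.6, -0.3]
finger_gap: 36.0
grip_force: 0.0
```

Run:
```python
from h import *
im,_=r.snapshot("scene");print(pointer(im),crank(im),r.sense()["ft_force"])
```

```text
(np.float64(-143.17), 81) (np.float64(-170.74), 141) [-0.85751816  0.02944338 -0.45505909]
```

Run:
```python
from h import *
im,d=r.snapshot("scene");cv2.imwrite("pics/s5full.png",im)
cv2.imwrite("pics/s5.png",cv2.convertScaleAbs(cv2.resize(im[151:281,204:334],(600,600),interpolation=cv2.INTER_CUBIC),alpha=1.7))
```

```text
(no output)
```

View pics/s5.png

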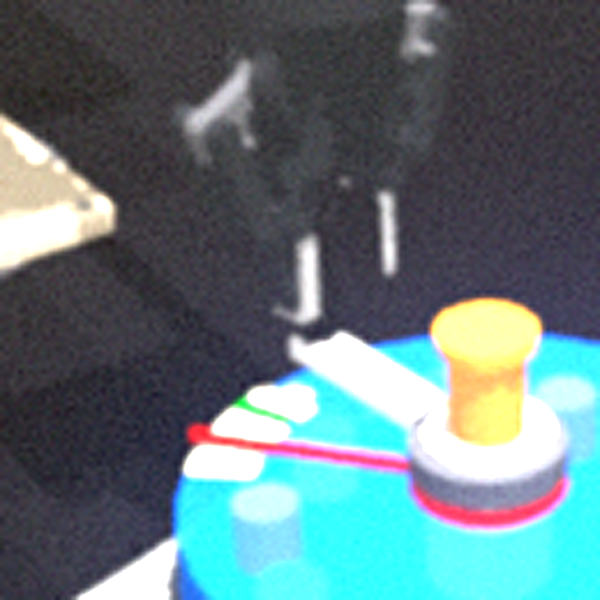

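The left (counter-clockwise) finger is at the peg. The crank tip is at about (300,345) and the pointer tip at (198,433), so my angle estimate is contaminated by the white scale. I'll restrict it to the crank's own blob.

```bash
cat >> h.py <<'E'
def crank(im):
    h=cv2.cvtColor(im,cv2.COLOR_BGR2HSV);m=cv2.inRange(h,(0,0,200),(180,60,255))
    n,l,s,c=cv2.connectedComponentsWithStats(m[180:270,200:340]);best=None
    for i in range(1,n):
        v,u=np.nonzero(l==i)
        p=np.array([ray("scene",a+200,b+180,137)[:2] for a,b in zip(u,v)])-AX
        rr=np.hypot(*p.T);az=np.degrees(np.arctan2(p[:,1],p[:,0]))%360;k=(rr>45)&(rr<80)&(abs(az-195)<25)
        q=p[k]
        if k.sum()>30 and (best is None or k.sum()>len(best)):best=q
    # centre line: midpoints of width in slices of radius
    w=np.degrees(np.arctan2(*best.T[::-1]))%360;rr=np.hypot(*best.T)
    mids=[(w[(rr>a)&(rr<=a+7)].min()+w[(rr>a)&(rr<=a+7)].max())/2 for a in range(45,80,7)]
    return np.mean(mids)-360,np.round(mids,1)
E
python3 - <<'E'
from h import *
for f in("scene0","s4","s5full"):
    im=cv2.imread(f"pics/{f}.png");print(f,crank(im),pointer(im))
E
```

```text
scene0 (np.float64(-166.67467956449394), array([192.8, 193.2, 193.6, 193.5, 193.5])) (np.float64(-153.31), 76)
s4 (np.float64(-154.035572444432), array([205.5, 205.8, 206. , 206. , 206.5])) (np.float64(-143.61), 79)Traceback (most recent call last):
  File "<stdin>", line 3, in <module>
  File "h.py", line 33, in crank
    p=np.array([ray("scene",a+200,b+180,137)[:2] for a,b in zip(u,v)])-AX
                ~~~^^^^^^^^^^^^^^^^^^^^^^^^^
  File "h.py", line 4, in ray
    c=r.camera_params(n);P=c["pose"]
ValueError: time passes only in moves, steps and waits
```

```bash
sed -i 's/^from bench import r$/from bench import r\nCAM={n:r.camera_params(n) for n in("scene","top")}/; s/c=r.camera_params(n);P/c=CAM[n];P/' h.py
python3 - <<'E'
from h import *
im=cv2.imread("pics/s5full.png");print(crank(im),pointer(im),r.sense()["time"])
E
```

```text
(np.float64(-174.98108877384237), array([184.7, 184.6, 185.2, 185. , 185.5])) (np.float64(-143.15), 80) 9.7
```

>>> jog_arm:
  rows:
    - [[0,1,0],[0,0,0]]
    - [[0,1.6,0],[0,0,0]]
    - [[0,1.6,0],[0,0,0]]

```text
time: 10.0
tool_pos: [455.2, 31.2, 151.4]
tcp_rot: [180.0, 0.0, -165.0]
ft_force: [-0.0, 1.4, -0.3]
finger_gap: 35.9
grip_force: 0.1
```

>>> jog_arm:
  rows:
    - [[0,0.8,0],[0,0,0]]
    - [[0,1.4,0],[0,0,0]]
    - [[0,1.4,0],[0,0,0]]

```text
time: 10.3
tool_pos: [454.9, 32.5, 151.4]
tcp_rot: [180.0, 0.0, -165.0]
ft_force: [-0.6, -0.8, -0.6]
finger_gap: 35.9
grip_force: 0.1
```

>>> jog_arm:
  rows:
    - [[0,0.8,0],[0,0,0]]
    - [[0,1.4,0],[0,0,0]]
    - [[0,1.4,0],[0,0,0]]

```text
time: 10.6
tool_pos: [454.5, 33.8, 151.3]
tcp_rot: [180.0, -0.0, -165.0]
ft_force: [0.6, -0.7, 0.3]
finger_gap: 36.0
grip_force: 0.1
```

>>> jog_arm:
  rows:
    - [[0,0.8,0],[0,0,0]]
    - [[0,1.4,0],[0,0,0]]
    - [[0,1.4,0],[0,0,0]]

```text
time: 10.9
tool_pos: [454.1, 35.2, 151.4]
tcp_rot: [180.0, 0.0, -165.0]
ft_force: [0.8, -0.4, 0.8]
finger_gap: 35.9
grip_force: 0.2
```

>>> jog_arm:
  rows:
    - [[0,0.8,0],[0,0,0]]
    - [[0,1.4,0],[0,0,0]]
    - [[0,1.4,0],[0,0,0]]

```text
time: 11.2
tool_pos: [454.0, 36.3, 151.3]
tcp_rot: [-180.0, 0.0, -165.0]
ft_force: [1.5, -3.1, -1.3]
finger_gap: 36.1
grip_force: 1.7
```

Run:
```python
from h import *
im,_=r.snapshot("scene");print(crank(im),pointer(im),r.sense()["ft_force"])
v=cv2.inRange(cv2.cvtColor(im,cv2.COLOR_BGR2HSV),(0,0,215),(180,60,255));n,l,s,c=cv2.connectedComponentsWithStats(v[260:300,340:380]);print(s,c+[340,260])
im=cv2.imread("pics/scene0.png");v=cv2.inRange(cv2.cvtColor(im,cv2.COLOR_BGR2HSV),(0,0,215),(180,60,255));n,l,s,c=cv2.connectedComponentsWithStats(v[260:300,340:380]);print(s,c+[340,260])
```

```text
(np.float64(-178.51063540012825), array([181.7, 181.2, 181.6, 181.2, 181.8])) (np.float64(-143.17), 81) [ 3.1158458  -2.89555189 -1.36803088]
[[   0    0   40   40 1481]
 [  37    4    3   17   33]
 [  14   17   11    7   50]
 [  34   24    6   16   36]] [[358.65766374 279.36326806]
 [378.3030303  269.84848485]
 [359.04       279.78      ]
 [377.55555556 293.58333333]]
[[   0    0   40   40 1488]
 [  37    4    3   15   31]
 [  14   17   11    7   48]
 [  35   25    5   15   33]] [[358.71572581 279.38642473]
 [378.25806452 269.22580645]
 [359.25       279.8125    ]
 [377.60606061 293.81818182]]
```

>>> jog_arm:
  rows:
    - [[0,0.4,0],[0,0,0]]
    - [[0,0.4,0],[0,0,0]]

```text
time: 11.45
tool_pos: [453.9, 36.6, 151.3]
tcp_rot: [-180.0, 0.0, -165.0]
ft_force: [3.3, -3.4, -2.4]
finger_gap: 36.0
grip_force: 2.3
```

Run:
```python
from h import *
im,_=r.snapshot("scene");print(crank(im),pointer(im),r.sense()["ft_force"],r.sense()["tool_pos"])
```

```text
(np.float64(-178.728411652592), array([181.7, 181.2, 180.9, 181.2, 181.5])) (np.float64(-143.13), 77) [ 2.74060928 -4.08737585 -1.40132961] [453.90682666  36.59678113 151.37081926]
```

Free play is about 24°, and both ends were felt at about 4.4 N. The dash hasn't moved. Next I back off, rise, and close the fingers.

>>> jog_arm:
  rows:
    - [[0,-5,0],[0,0,0]]
    - [[0,-9.5,0],[0,0,0]]
    - [[0,-9.5,0],[0,0,0]]
    - [[0,-9.5,-25],[0,0,0]]
    - [[0,-9.5,-55],[0,0,0]]
    - [[0,-9.5,-70],[0,0,0]]
    - [[0,-9.5,-70],[0,0,0]]

```text
time: 12.2
tool_pos: [457.7, 27.7, 223.9]
tcp_rot: [-179.9, 0.3, -165.0]
ft_force: [0.4, 0.2, 0.3]
finger_gap: 35.9
grip_force: 0.0
```

>>> jog_arm:
  rows:
    - [[-100.8,-24,0],[0,0,0]]
    - [[-100.8,-24,0],[0,0,0]]
    - [[-100.8,-24,0],[0,0,0]]
    - [[-100.8,-24,10],[0,0,0]]
    - [[-100.8,-24,20],[0,0,0]]
    - [[-100.8,-24,20],[0,0,0]]
    - [[-100.8,-24,20],[0,0,0]]
  grip: 0

```text
time: 12.9
tool_pos: [558.7, 30.6, 201.4]
tcp_rot: [-180.0, 0.0, -165.0]
ft_force: [0.5, 0.6, -0.6]
finger_gap: -0.1
grip_force: 0.0
```

Run:
```python
from h import *
im,_=r.snapshot("scene");print(crank(im),pointer(im),r.sense()["ft_force"],r.sense()["tool_pos"])
cv2.imwrite("pics/s6.png",cv2.convertScaleAbs(cv2.resize(im[131:281,214:364],(600,600),interpolation=cv2.INTER_CUBIC),alpha=1.5))
```

```text
Traceback (most recent call last):
  File "h.py", line 39, in crank
    w=np.degrees(np.arctan2(*best.T[::-1]))%360;rr=np.hypot(*best.T)
                             ^^^^^^
AttributeError: 'NoneType' object has no attribute 'T'
```

>>> jog_arm:
  rows:
    - [[0,0,6],[0,0,0]]
    - [[0,0,11],[0,0,0]]
    - [[0,0,13.5],[0,0,0]]
    - [[0,0,15],[0,0,0]]
    - [[0,0,16],[0,0,0]]
    - [[0,0,17],[0,0,0]]
    - [[0,0,18],[0,0,0]]
    - [[0,0,18],[0,0,0]]

```text
time: 13.75
tool_pos: [559.8, 30.5, 184.9]
tcp_rot: [-180.0, 0.0, -165.0]
ft_force: [-5.7, 0.4, 9.4]
finger_gap: -0.2
grip_force: 4.9
```

>>> jog_arm:
  rows:
    - [[0,0,2],[0,0,0]]
    - [[0,0,4],[0,0,0]]
    - [[0,0,6],[0,0,0]]
    - [[0,0,8],[0,0,0]]
    - [[0,0,10],[0,0,0]]
    - [[0,0,10],[0,0,0]]
    - [[0,0,10],[0,0,0]]

```text
time: 14.45
tool_pos: [559.9, 30.5, 175.4]
tcp_rot: [-180.0, 0.0, -165.0]
ft_force: [-7.4, -0.3, 13.1]
finger_gap: 0.2
grip_force: 6.5
```

>>> jog_arm:
  rows:
    - [[0,0,2],[0,0,0]]
    - [[0,0,4],[0,0,0]]
    - [[0,0,6],[0,0,0]]
    - [[0,0,8],[0,0,0]]
    - [[0,0,10],[0,0,0]]
    - [[0,0,12],[0,0,0]]
    - [[0,0,14],[0,0,0]]
    - [[0,0,16],[0,0,0]]
    - [[0,0,17],[0,0,0]]
    - [[0,0,17],[0,0,0]]

```text
time: 15.45
tool_pos: [559.9, 30.5, 158.4]
tcp_rot: [-180.0, 0.0, -165.0]
ft_force: [-7.6, 0.0, 13.5]
finger_gap: -0.1
grip_force: 6.9
```

>>> jog_arm:
  rows:
    - [[0,0,-10],[0,0,0]]
    - [[0,0,-35],[0,0,0]]
    - [[0,0,-63],[0,0,0]]
    - [[30,0,-65],[0,0,0]]
    - [[75,0,-65],[0,0,0]]
    - [[100,0,-65],[0,0,0]]
    - [[100,0,-65],[0,0,0]]
    - [[100,0,-65],[0,0,0]]
  grip: 36

```text
time: 16.25
tool_pos: [463.5, 4.6, 222.0]
tcp_rot: [-180.0, 0.1, -165.1]
ft_force: [-0.7, -0.3, 0.8]
finger_gap: 36.1
grip_force: 0.0
```

Run:
```python
from h import *
im,_=r.snapshot("scene");cv2.imwrite("pics/s6full.png",im)
cv2.imwrite("pics/s6.png",cv2.convertScaleAbs(cv2.resize(im[131:281,214:364],(600,600),interpolation=cv2.INTER_CUBIC),alpha=1.4))
print(pointer(im),crank(im),r.sense()["tool_pos"])
```

```text
(np.float64(-143.23), 79) (np.float64(-160.02570802294377), array([199. , 199.8, 200.1, 200.4, 200.6])) [463.89063457   4.72568392 221.96115976]
```

View pics/s6.png

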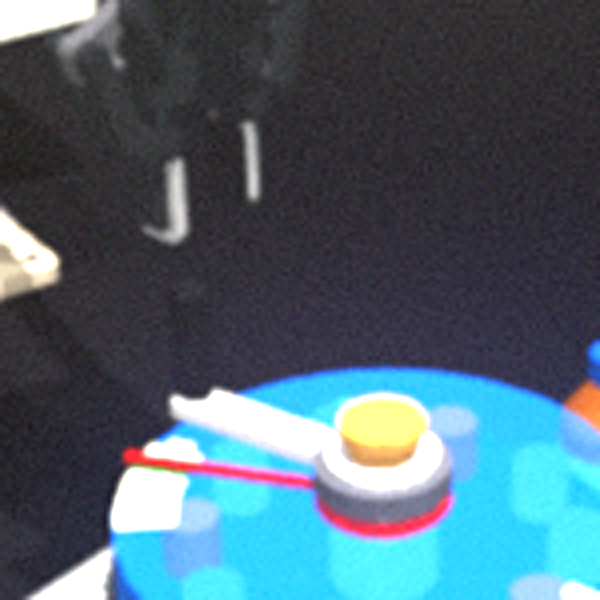

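The bushing is down and the crank has been carried along by the stop. The pointer now stands about 6.3° ahead (tip at (130,455) in the crop, green just beneath it). I'll press a little over 1 mm more to centre it.

>>> jog_arm:
  rows:
    - [[-50,0,0],[0,0,0]]
    - [[-90,0,0],[0,0,0]]
    - [[-100,0,0],[0,0,0]]
    - [[-100,0,25],[0,0,0]]
    - [[-100,0,50],[0,0,0]]
    - [[-100,0,60],[0,0,0]]
    - [[-100,0,63],[0,0,0]]
    - [[-100,0,65],[0,0,0]]
    - [[-100,0,66.3],[0,0,0]]
    - [[-100,0,66.3],[0,0,0]]
  grip: 0

```text
time: 17.3
tool_pos: [560.1, 30.7, 157.0]
tcp_rot: [-180.0, 0.0, -165.0]
ft_force: [-5.2, -0.3, 7.3]
finger_gap: -0.0
grip_force: 3.9
```

>>> jog_arm:
  rows:
    - [[0,0,0],[0,0,0]]
    - [[0,0,0],[0,0,0]]

```text
time: 17.5
tool_pos: [560.2, 30.7, 157.0]
tcp_rot: [-180.0, 0.1, -165.0]
ft_force: [-5.7, 0.0, 8.3]
finger_gap: -0.1
grip_force: 3.9
```

>>> jog_arm:
  rows:
    - [[0,0,-10],[0,0,0]]
    - [[0,0,-35],[0,0,0]]
    - [[0,0,-65],[0,0,0]]
    - [[25,-5,-66],[0,0,0]]
    - [[70,-10,-66],[0,0,0]]
    - [[99,-10,-66],[0,0,0]]
    - [[99,-10,-66],[0,0,0]]
    - [[99,-10,-66],[0,0,0]]
  grip: 36

```text
time: 18.3
tool_pos: [467.3, -4.9, 222.5]
tcp_rot: [-179.9, 0.2, -165.1]
ft_force: [0.2, 0.6, 0.2]
finger_gap: 35.6
grip_force: 0.0
```

Run:
```python
from h import *
im,_=r.snapshot("scene");cv2.imwrite("pics/s7full.png",im)
print(pointer(im),crank(im),r.sense()["tool_pos"])
g=im[180:250,235:300].max(2).astype(float)
a=np.radians(-159.3);print(proj("scene",[559.8+100*np.cos(a),30.2+100*np.sin(a),192]))
# dark peg against bench: column profile just below the top
print(im[205:215,240:290].mean((0,2)).round(0))
```

```text
(np.float64(-143.33), 80) (np.float64(-159.1138211967343), array([200.8, 200.5, 200.4, 201.4, 201.3])) [467.67124902  -4.72446784 222.2832128 ]
[260.60882302 203.40451455]
[38. 38. 39. 37. 37. 38. 41. 37. 38. 38. 38. 40. 37. 39. 38. 38. 35. 33.
 35. 36. 38. 38. 37. 38. 37. 37. 39. 40. 41. 41. 39. 41. 40. 40. 41. 40.
 42. 42. 39. 40. 40. 40. 40. 42. 41. 41. 40. 42. 42. 40.]
```

>>> jog_arm:
  rows:
    - [[0,0,25],[0,0,0]]
    - [[0,0,45],[0,0,0]]
    - [[0,0,60],[0,0,0]]
    - [[0,0,71],[0,0,0]]
    - [[0,0,71],[0,0,0]]
    - [[0,0,71],[0,0,0]]

```text
time: 18.95
tool_pos: [467.1, -4.7, 150.4]
tcp_rot: [-180.0, 0.0, -165.0]
ft_force: [-0.6, -0.2, 0.4]
finger_gap: 36.4
grip_force: 0.0
```

>>> jog_arm:
  rows:
    - [[0,-4,0],[0,0,0]]
    - [[0,-7,0],[0,0,0]]
    - [[0,-9,0],[0,0,0]]
    - [[0,-11,0],[0,0,0]]
    - [[0,-13,0],[0,0,0]]
    - [[0,-15,0],[0,0,0]]
    - [[0,-17,0],[0,0,0]]
    - [[0,-18.5,0],[0,0,0]]
    - [[0,-18.5,0],[0,0,0]]

```text
time: 19.85
tool_pos: [471.4, -22.8, 150.0]
tcp_rot: [-180.0, -0.0, -165.0]
ft_force: [1.3, 1.1, 0.0]
finger_gap: 35.8
grip_force: 0.0
```

>>> jog_arm:
  rows:
    - [[0,-0.5,0],[0,0,0]]
    - [[0,-1,0],[0,0,0]]
    - [[0,-1,0],[0,0,0]]

```text
time: 20.15
tool_pos: [471.7, -23.4, 150.0]
tcp_rot: [180.0, -0.0, -165.0]
ft_force: [-0.1, 0.6, -0.5]
finger_gap: 36.0
grip_force: 0.5
```

>>> jog_arm:
  rows:
    - [[0,-0.5,0],[0,0,0]]
    - [[0,-0.9,0],[0,0,0]]
    - [[0,-0.9,0],[0,0,0]]

```text
time: 20.45
tool_pos: [471.8, -24.0, 149.9]
tcp_rot: [180.0, -0.0, -165.0]
ft_force: [-0.1, 5.3, 0.5]
finger_gap: 36.0
grip_force: 2.2
```

Run:
```python
from h import *
im,_=r.snapshot("scene");cv2.imwrite("pics/s8full.png",im)
print(pointer(im),crank(im),r.sense()["ft_force"])
```

```text
(np.float64(-143.2), 80) (np.float64(-153.68155840859245), array([206.2, 205.8, 206.3, 206.6, 206.7])) [-0.79305359  4.19185122 -0.03756368]
```

>>> jog_arm:
  rows:
    - [[0,5,0],[0,0,0]]
    - [[0,11,0],[0,0,0]]
    - [[0,16,0],[0,0,0]]
    - [[0,18,0],[0,0,0]]
    - [[0,20,0],[0,0,0]]
    - [[0,22,0],[0,0,0]]
    - [[0,24,0],[0,0,0]]
    - [[0,25,0],[0,0,0]]
    - [[0,25,0],[0,0,0]]

```text
time: 21.4
tool_pos: [465.5, -0.1, 150.0]
tcp_rot: [180.0, 0.0, -165.0]
ft_force: [-0.4, -0.3, -0.8]
finger_gap: 36.1
grip_force: 0.0
```

>>> jog_arm:
  rows:
    - [[0,0.8,0],[0,0,0]]
    - [[0,1.5,0],[0,0,0]]
    - [[0,1.5,0],[0,0,0]]

```text
time: 21.7
tool_pos: [465.1, 1.2, 150.0]
tcp_rot: [180.0, 0.0, -165.0]
ft_force: [-0.8, -0.8, -0.0]
finger_gap: 35.7
grip_force: 0.1
```

>>> jog_arm:
  rows:
    - [[0,0.8,0],[0,0,0]]
    - [[0,1.4,0],[0,0,0]]
    - [[0,1.4,0],[0,0,0]]

```text
time: 22.0
tool_pos: [464.7, 2.6, 150.0]
tcp_rot: [180.0, -0.0, -165.0]
ft_force: [-0.3, 0.0, -0.7]
finger_gap: 36.0
grip_force: 0.1
```

>>> jog_arm:
  rows:
    - [[0,0.8,0],[0,0,0]]
    - [[0,1.2,0],[0,0,0]]
    - [[0,1.2,0],[0,0,0]]

```text
time: 22.3
tool_pos: [464.4, 3.6, 150.0]
tcp_rot: [-180.0, -0.0, -165.0]
ft_force: [-1.2, -1.9, 0.4]
finger_gap: 36.1
grip_force: 0.9
```

>>> jog_arm:
  rows:
    - [[0,0.5,0],[0,0,0]]
    - [[0,0.8,0],[0,0,0]]
    - [[0,0.8,0],[0,0,0]]

```text
time: 22.6
tool_pos: [464.1, 4.1, 150.0]
tcp_rot: [-180.0, -0.0, -165.0]
ft_force: [-2.4, -5.1, 1.1]
finger_gap: 36.1
grip_force: 2.2
```

Run:
```python
from h import *
im,_=r.snapshot("scene")
print(pointer(im),crank(im),r.sense()["ft_force"])
```

```text
(np.float64(-143.31), 77) (np.float64(-159.50372374671474), array([200.4, 200.1, 200.4, 200.7, 200.9])) [-0.75688241 -4.51234705  1.0199494 ]
```

>>> jog_arm:
  rows:
    - [[0,-5,0],[0,0,0]]
    - [[0,-9.5,0],[0,0,0]]
    - [[0,-9.5,0],[0,0,0]]
    - [[0,-9.5,-25],[0,0,0]]
    - [[0,-9.5,-60],[0,0,0]]
    - [[0,-9.5,-90],[0,0,0]]
    - [[0,40,-95],[0,0,0]]
    - [[0,90,-95],[0,0,0]]
    - [[0,140,-95],[0,0,0]]
    - [[0,190,-95],[0,0,0]]

```text
time: 23.65
tool_pos: [414.5, 189.8, 245.4]
tcp_rot: [180.0, 0.1, -165.1]
ft_force: [-0.3, 0.1, 0.0]
finger_gap: 36.0
grip_force: 0.0
```

>>> jog_arm:
  rows:
    - [[0,50,0],[0,0,0]]
    - [[0,60,0],[0,0,0]]
    - [[0,60,0],[0,0,0]]
    - [[0,60,0],[0,0,0]]
    - [[0,60,0],[0,0,0]]

```text
time: 24.15
tool_pos: [400.2, 244.7, 245.0]
tcp_rot: [-180.0, -0.0, -165.1]
ft_force: [0.4, -0.1, 0.2]
finger_gap: 35.9
grip_force: 0.0
```

Run:
```python
from h import *
im,_=r.snapshot("scene");t,_=r.snapshot("top")
print(pointer(im),crank(im),pointer(t,"top"))
f=lambda q:cv2.resize(q,(400,400),interpolation=cv2.INTER_CUBIC)
print(blobs(t,(0,0,225),(180,40,255),(310,200,330,220),6)[1])
cv2.imwrite("pics/s9.png",np.hstack([f(im[190:290,230:330]),f(t[240:320,310:390])]))
```

```text
(np.float64(-143.31), 81) (np.float64(-159.03326374832912), array([200.8, 201. , 200.7, 201. , 201.4])) (np.float64(-140.53), 27)
[(36, array([320.5 , 211.19]), array([318, 207,   6,   9]))]
```

View pics/s9.png

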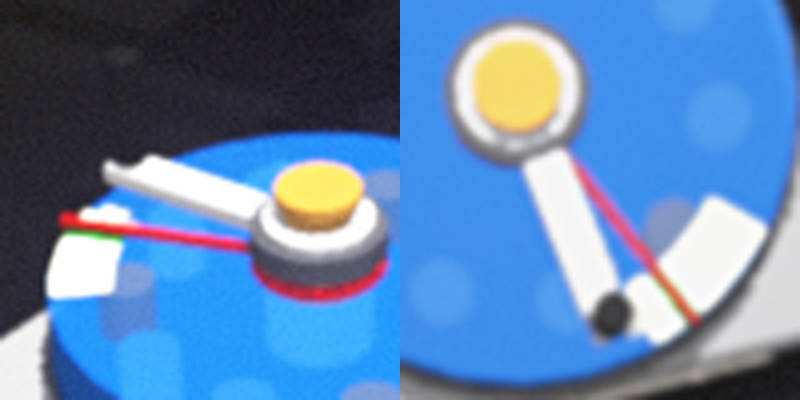

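The pointer (right crop, about (670,290)) lies over the green band. Play is about 5°, and the dash is still at (320.5,211.2), so the carousel has not turned. The crank is at rest at its clockwise end with the arm clear.

```bash
python3 -c "
from bench import r
print(r.hand_in())"
```

```text
the job is handed in; nothing more can be done
None
```

The job is handed in: I pressed the bushing down about 28 mm, cutting the play from about 24° to about 5°. The crank rests at the end away from the pointer, the pointer stands over the green zone, and the carousel's white dash has not moved.

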